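# Park the castor wheel at the top of the parts gutter

### The arm

A 6-joint arm with a two-finger parallel gripper is mounted at the origin on the work surface. World frame = base frame: x ahead of the robot, y to its left, z up, the work surface at z = 0. Lengths are in m, angles in rad, forces in N, time in s.
With the tool pointing down it reaches from about 0.35 to 0.775 m from the base axis. Payload 7.3 kg.
Tool frame: the origin (TCP) lies midway between the tips of the shut fingers; the grasp point (between the pads) lies grasp_offset behind it (grasp_offset is the distance from the TCP to the grasp point, in m); z points along the fingers, y is the line along which they close (so a half turn about z gives the same grasp; the last joint's range is limited). The gripper opens to 92 mm and grips with 3 to 60 N. Pads are 19 mm wide; open, the fingers measure 130 mm over their backs; the gripper's body (75 mm by 190 mm) begins 47 mm behind the grasp point.
Start: joints at [1.046, 0.342, 1.524, -0, 1.275, -0.146], TCP at [0.194, 0.488, 0.227] pointing down, gripper open.
Joint ranges: [-2.53, 2.53], [-0.77, 2.02], [0.04, 2.7], [-1, 4.14], [0.28, 2.66], [-3.11, 3.11]. Speed limits (rad/s): [2.57, 2.57, 3.14, 3.14, 3.14, 3.14].

### API

Orientations are given as [roll, pitch, yaw] about the fixed x, y, z axes, in that order (R = Rz(yaw) Ry(pitch) Rx(roll)).
In Python, from cell import * gives the robot as it stands.
- The arm moves only by the tool step_arm, never from a script. Its argument "plan" is a list of rows, each a list of 5 numbers: the closure, from -1 (fully open) to 1 (shut), then the shift along the tool's x, y, z in m, then the turn about the tool's z in rad. In form: [[hand, x, y, z, twist], ...]. A call has 1 to 20 rows; each row is the pose to reach, as a shift and turn from the pose commanded when the call began, along the tool's axes at that moment; what a row does not reach only later rows make up. A row lasts 1/8 s, in which the tool goes at most 62.5 mm and 10.7 degrees, less where a joint would pass 70% of its speed; a pose out of reach is approached as far as the arm can. A call with a gripper value outside its range is refused whole. The fingers move at their own pace and stop on an object; "grip_force" is the grip in N (left out, the last holds). Time passes only in rows, so rows that repeat a pose let the fingers close. It gives the time, the measured TCP pose, the force, the opening and the grip force at its end, in the units of the state.
- observe(): the state, without advancing time (a new reading comes with each control period).
- read_camera(name): name is "scene" or "top"; returns a dict with "img" (400x640x3 uint8, red, green, blue), "range_z" (400x640 float32, m along the optical axis (not along the pixel's ray), 0 where there is no reading), "fx", "fy", "cx", "cy" (pixels), "k1" (the pictures are not rectified: a ray, as slopes to the right and down, at radius r is drawn at 1 + k1 r^2 times it, then the intrinsics apply), "R" (3x3) and "t" (3): a world point X has camera coordinates R X + t. Camera axes: x right, y down, z forward; pixel columns grow to the right and rows downward; lengths in m; the calibration is good to about 2 mm. A picture is of the moment at which its call begins.
- hand_in(): hands the job in; it is judged then, once.
The state is a dict: "time": time; "qpos": joint angles; "qvel": joint speeds; "joint_efforts": joint torques, N m; "tool_pos": TCP position; "tool_rot": TCP orientation; "contact_force": force on the tool from outside, world axes, zero at the start; "torque": the same for the moment, N m; "opening": finger opening in m; "grip_force": force on a finger pad.
Only numpy, scipy, OpenCV 4.12 (cv2) and the standard library are available. Lean on these libraries where they do the work, as an engineer would, in place of code of your own. Each camera call takes 0.05 s, during which the arm holds its last target. There are 200 camera calls.

### The job

Push the grey castor wheel with a fingertip up its lane of the sloping gutter and over the crest, so that it comes to rest in the pocket against the upright end stop and cannot roll back, then take the hand away. Keep it rolling or sliding along the lane, gently: do not lift, carry or fling it. Leave the wooden round in the other lane and everything else on the table where it is.

Things in the scene. Friction and masses are not known exactly. Their poses are not given: they have to be found in the camera images.
- wheel: the castor wheel to move: grey plastic, 44 mm diameter, 32 mm wide, black groove round its tread, black hubs with steel axle ends, about 0.06 to 0.13 kg. Starts standing on its tread in one of the two lanes of the gutter, resting against the low lip. Origin at its centre; its y axis is its axle (across the lane). It rolls freely (and slides easily on the aluminium), and rolls back down if let go on the slope
- dowel: beech round offcut, 44 mm diameter, 43 mm long, plain wood, in the other lane, resting against the low lip; it stays there. Origin at its centre, y along its axis
- gutter: fixed aluminium gutter on a plywood base (x -123 to +113, y -80 to +80 mm). Origin on the table under its middle; x points uphill along the lanes, y across, z up. Two lanes centred at y = +38 and y = -38 mm, each 46 mm wide. Side walls, the 30 mm wide rib between the lanes and the lip across the low end all stand 10 mm above the lane floor
- slope (a point): point midway between the lanes at the low lip's inner face, floor height (gutter x -120, y 0, z 22 mm). Its x axis points up the 8 degree slope, its z axis is square to the lane floor, so a wheel on the slope has its centre at z = 22 mm here. The wheel at rest at the lip: centre at gutter x -105, z 46 mm
- crest (a point): crest of the lane floor, midway between the lanes (gutter x +55, y 0, z 47 mm). Up to here the floor climbs at 8 degrees; beyond it falls at 10 degrees into the short pocket, to the end stop
- stop (a point): point on the face of the end stop, an upright plate across both lanes with its top 78 mm above the table (gutter x +107, y 0, z 64 mm). The wheel resting in the pocket against it has its centre 22 mm before this face at this height: gutter x 85, z 64 mm
- spare: bystander: another castor wheel lying flat on the table next to the gutter, 44 mm across, 30 mm tall; origin at centre of its underside
- driver: bystander: screwdriver lying on the table
- cup: bystander: paper cup, 85 mm tall, 72 mm across
- pump: bystander: white pump bottle, 185 mm tall, 68 mm across
- tin: bystander: open steel tin 100 x 140 x 45 mm
Not all that is in view belongs to the job. Leave any orange or red look-alike of the wheel alone.

How it is judged:
By the outcome, as a careful person would: the job done as asked, in the order asked, and still so for the second after the job is handed in, with the robot touching nothing.
It also fails if it takes over 40 s, if anything falls off the work surface, if the arm or the gripper's body presses on something with over 40 N, if the wrist force passes 120 N, or if a joint passes its speed limit or range.

## Working session

There is one attempt and no reset: what is moved stays moved. The work goes in short steps, Python scripts to look and compute and a tool call to move; the robot and the scene stay as the last step left them, time stands still between calls to the robot, and variables do not carry over. Pictures are saved under pics/ and viewed, at most 10 in all, crops included, and the job is handed in when it is done.

Besides the shell and the picture viewer there is one more tool, called by a JSON object that holds its "op" and its "data", one argument or row to a line. step_arm: Moves the arm, as the interface text tells. Its arguments: {"type":"object","properties":{"plan":{"type":"array","items":{"type":"array","items":{"type":"number"}}},"grip_force":{"type":"number"}},"required":["plan"]}

```bash
mkdir -p pics
cat > h.py <<'E'
from cell import *
import numpy as np, cv2
def cloud(c):
    h,w=c["range_z"].shape
    u,v=np.meshgrid(np.arange(w),np.arange(h))
    K=np.array([[c["fx"],0,c["cx"]],[0,c["fy"],c["cy"]],[0,0,1.]])
    p=cv2.undistortPoints(np.stack([u,v],-1).reshape(-1,1,2).astype(float),K,np.array([c["k1"],0,0,0.])).reshape(h,w,2)
    z=c["range_z"][...,None]
    P=np.concatenate([p*z,z],-1)
    return (P-c["t"])@c["R"]
def save(c,n): cv2.imwrite("pics/"+n,c["img"][...,::-1])
E
python3 - <<'E'
from h import *
for n in("scene","top"):
    c=read_camera(n); save(c,n+"0.png"); np.save(n+"P.npy",cloud(c)); np.save(n+"I.npy",c["img"])
    print(n,c["k1"],c["fx"],-np.array(c["R"]).T@c["t"])
s=observe();print(s)
E
```

```text
scene -0.09454738236197233 383.51812907938296 [ 1.05270731 -0.58376029  0.55585748]
top -0.1259401418792386 480.70923581785684 [0.41114454 0.02937647 1.31573443]
{'time': 0.1, 'qpos': array([ 1.04600908e+00,  3.42675332e-01,  1.52488544e+00, -8.89443382e-06,
        1.27542351e+00, -1.46010923e-01]), 'qvel': array([ 0.00186183, -0.00041318, -0.00078185,  0.00032081, -0.00281661,
        0.00044867]), 'joint_efforts': array([ 1.25184466e-03, -4.32003486e+01, -2.44693923e+01,  7.19149760e-02,
        5.26743138e-02, -4.30763521e-05]), 'tool_pos': array([0.19394427, 0.48748205, 0.22611549]), 'tool_rot': array([-3.14021459e+00, -1.94056723e-04,  2.76281879e+00]), 'contact_force': array([-0.3011041 , -0.12916889,  0.62678157]), 'torque': array([ 0.01027451, -0.00602384,  0.03427861]), 'grip_force': 0.0, 'opening': 0.09156369278580544}
```

View pics/scene0.png

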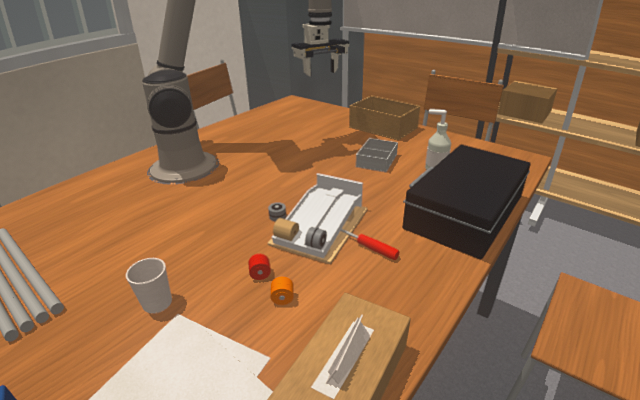

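View pics/top0.png

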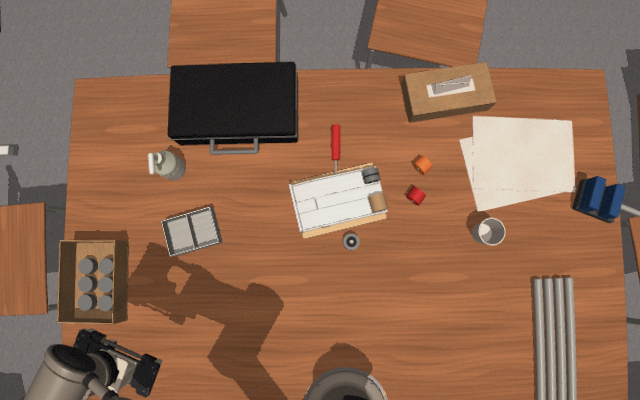

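```bash
cat > fit.py <<'E'
from h import *
from scipy.optimize import minimize
def model(x,y):
    fl=np.where(x<.055,.022+(x+.12)*np.tan(np.radians(8)),.0466-(x-.055)*np.tan(np.radians(10)))
    lane=(np.abs(np.abs(y)-.038)<.023)&(x>-.12)
    z=np.where(lane,fl,fl+.010)
    z=np.where(x>.107,.078,z)
    return np.where((x>-.123)&(x<.113)&(np.abs(y)<.066),z,np.where((np.abs(x+.005)<.118)&(np.abs(y)<.08),.012,0))
Ps=[]
for n in("top","scene"):
    P=np.load(n+"P.npy").reshape(-1,3)
    Ps.append(P[(np.hypot(P[:,0]-.5,P[:,1]-.03)<.26)&(P[:,2]>-.02)&(P[:,2]<.12)])
def loc(P,p):
    c,s=np.cos(p[2]),np.sin(p[2]); d=P[:,:2]-p[:2]
    return d@np.array([[c,-s],[s,c]])
def cost(p,P,dz=0):
    q=loc(P,p); return np.minimum(np.abs(model(q[:,0],q[:,1])-P[:,2]-dz),.02).mean()
if __name__=="__main__":
  P=Ps[0]; m=(P[:,2]>.02); print("mean",P[m].mean(0),[len(a) for a in Ps])
  for name,P in(("top",Ps[0]),("scene",Ps[1])):
    best=None
    for dx in(-.02,0,.02):
     for dy in(-.02,0,.02):
      for yaw in(1.6,1.7,1.8):
        r=minimize(cost,[np.median(Ps[0][m][:,0])+dx,np.median(Ps[0][m][:,1])+dy,yaw],args=(P,),method="Nelder-Mead",options=dict(initial_simplex=None,xatol=1e-5,fatol=1e-8))
        if best is None or r.fun<best.fun: best=r
    print(name,best.x,best.fun)
    q=loc(P,best.x)
    for ys in(.038,-.038):
        s=(np.abs(q[:,1]-ys)<.021)&(q[:,0]<-.07)&(q[:,0]>-.14)&(P[:,2]>.045)
        print(ys,q[s].min(0),q[s].max(0),P[s,2].max(),s.sum())
E
python3 fit.py
```

```text
mean [0.57035503 0.00444985 0.04289829] [28064, 18561]
top [0.56404585 0.01504383 1.79961305] 0.0032525025836306776
0.038 [-0.12456737  0.01721839] [-0.08071431  0.05897406] 0.07273583967539025 269
-0.038 [-0.1249045  -0.05373957] [-0.08329187 -0.01873572] 0.07291659220491731 207
scene [0.56321746 0.01275256 1.79298861] 0.0042618273728216235
0.038 [-0.12547264  0.01723737] [-0.08893463  0.05659514] 0.06977766770643135 249
-0.038 [-0.12611143 -0.05871598] [-0.08263029 -0.02280068] 0.06946298994113263 305
```

Run:
```python
from fit import *
g=np.array([.5637,.0140,1.797]);c,s=np.cos(g[2]),np.sin(g[2]);u=np.array([c,s]);v=np.array([-s,c])
W=lambda x,y:g[:2]+x*u+y*v
t=W(-.165,-.038);print("start",t,"wheel",W(-.105,-.038),"end",W(.085,-.038))
st=observe();y=st["tool_rot"][2];d=t-st["tool_pos"][:2]
print("shift xy tool",d@[np.cos(y),np.sin(y)],d@[np.sin(y),-np.cos(y)],"twist",y-g[2])
P=np.load("topP.npy");I=np.load("topI.npy").astype(int)
for n,(a,b) in dict(orange=(423,163),red=(416,196),case=(235,100),drv=(336,145),spare=(351,241)).items():
    p=P[b,a];print(n,p,loc(p[None],g))
```

```text
start [ 0.63773807 -0.13827398] wheel [ 0.6242813  -0.07980249] end [0.58166818 0.10535723]
shift xy tool -0.6437301468240997 -0.4172949112685706 twist 0.9658187936850211
orange [ 0.65655707 -0.22132817  0.04051996] [[-0.2501591  -0.03771223]]
red [ 0.56672205 -0.19812946  0.04296741] [[-0.20740321  0.04463124]]
case [0.82186802 0.27779402 0.10685892] [[ 0.19917202 -0.31075475]]
drv [0.71388616 0.0128557  0.02437212] [[-0.03479883 -0.1461035 ]]
spare [ 0.45032183 -0.02216586  0.03460292] [[-0.00981612  0.1186011 ]]
```

{"op": "step_arm", "data": {
  "plan": [
    [1, -0.02, -0.013, 0, 0.03],
    [1, -0.06, -0.04, 0, 0.1],
    [1, -0.1, -0.065, 0, 0.16],
    [1, -0.14, -0.091, 0, 0.22],
    [1, -0.18, -0.117, 0, 0.28],
    [1, -0.22, -0.143, 0, 0.34],
    [1, -0.26, -0.169, 0, 0.4],
    [1, -0.3, -0.195, 0, 0.46],
    [1, -0.34, -0.221, 0, 0.52],
    [1, -0.38, -0.247, 0, 0.58],
    [1, -0.42, -0.272, 0, 0.64],
    [1, -0.46, -0.298, 0, 0.7],
    [1, -0.5, -0.324, 0, 0.76],
    [1, -0.54, -0.35, 0, 0.82],
    [1, -0.58, -0.376, 0, 0.88],
    [1, -0.62, -0.402, 0, 0.94],
    [1, -0.644, -0.417, 0, 0.966],
    [1, -0.644, -0.417, 0, 0.966],
    [1, -0.644, -0.417, 0, 0.966]
  ]
}}

```text
time: 2.48
tool_pos: [0.6378, -0.1371, 0.2262]
tool_rot: [-3.141, -0.001, 1.797]
contact_force: [-0.4, 0.2, 0.1]
opening: 0.0003
grip_force: 0.0
```

{"op": "step_arm", "data": {
  "plan": [
    [1, 0, 0, 0.03, 0],
    [1, 0, 0, 0.07, 0],
    [1, 0, 0, 0.11, 0],
    [1, 0, 0, 0.145, 0],
    [1, 0, 0, 0.17, 0],
    [1, 0, 0, 0.182, 0],
    [1, 0, 0, 0.186, 0],
    [1, 0, 0, 0.186, 0],
    [1, 0, 0, 0.186, 0]
  ]
}}

```text
time: 3.6
tool_pos: [0.6389, -0.1379, 0.0419]
tool_rot: [3.14, 0.001, 1.797]
contact_force: [-0.1, 0.3, -0.5]
opening: 0.0002
grip_force: 0.0
```

Run:
```python
from h import *
c=read_camera("scene"); a=c["img"][180:300,230:390]; cv2.imwrite("pics/s1.png",cv2.resize(a,(800,600),interpolation=2)[...,::-1])
s=observe();print(s["tool_pos"],s["contact_force"])
```

```text
[ 0.63880281 -0.13794068  0.04174795] [ 0.21429644 -0.42784733 -0.50830455]
```

View pics/s1.png

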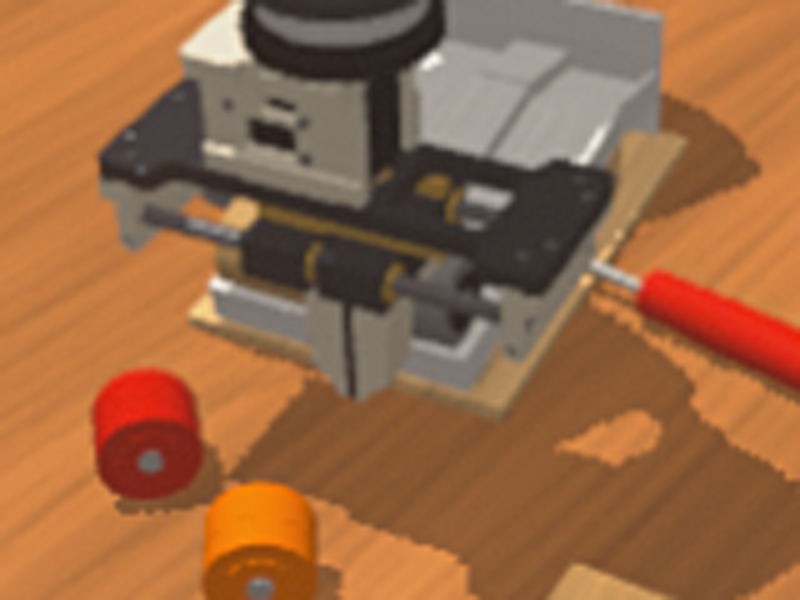

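{"op": "step_arm", "data": {
  "plan": [
    [1, 0.008, 0, 0.002, 0],
    [1, 0.016, 0, 0.003, 0],
    [1, 0.022, 0, 0.003, 0],
    [1, 0.026, 0, 0.003, 0],
    [1, 0.03, 0, 0.003, 0],
    [1, 0.034, 0, 0.002, 0],
    [1, 0.039, 0, 0.0015, 0],
    [1, 0.045, 0, 0.001, 0],
    [1, 0.052, 0, 0, 0],
    [1, 0.059, 0, -0.001, 0],
    [1, 0.066, 0, -0.002, 0],
    [1, 0.073, 0, -0.003, 0],
    [1, 0.08, 0, -0.004, 0],
    [1, 0.087, 0, -0.005, 0]
  ]
}}

```text
time: 5.4
tool_pos: [0.6187, -0.0525, 0.0458]
tool_rot: [3.141, -0.0, 1.797]
contact_force: [0.5, 0.0, -0.7]
opening: 0.0003
grip_force: 0.1
```

Run:
```python
from h import *
c=read_camera("scene"); a=c["img"][160:280,240:400]; cv2.imwrite("pics/s2.png",cv2.resize(a,(800,600),interpolation=2)[...,::-1])
s=observe();print(s["tool_pos"],s["contact_force"])
```

```text
[ 0.6184966  -0.05163431  0.04588216] [-1.09654252  0.30416756  0.14054106]
```

View pics/s2.png

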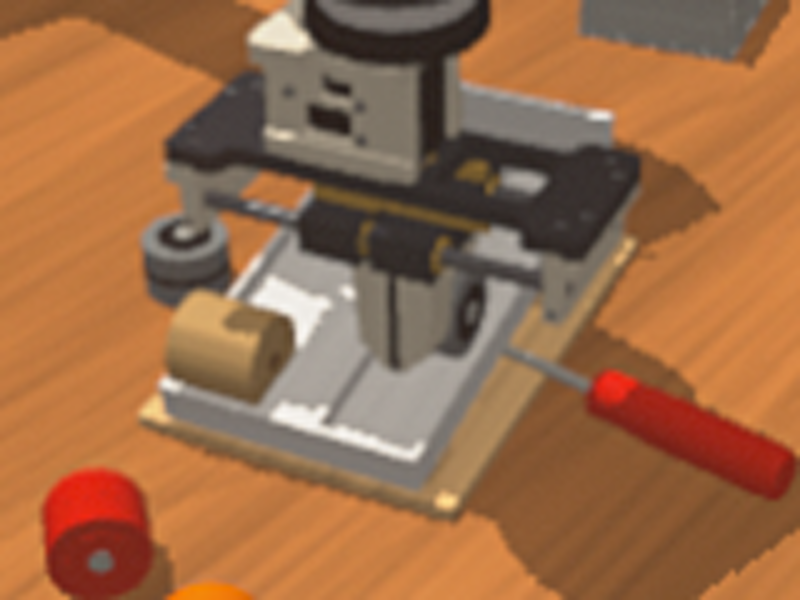

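{"op": "step_arm", "data": {
  "plan": [
    [1, 0.006, 0, -0.001, 0],
    [1, 0.013, 0, -0.002, 0],
    [1, 0.02, 0, -0.003, 0],
    [1, 0.027, 0, -0.004, 0],
    [1, 0.034, 0, -0.005, 0],
    [1, 0.041, 0, -0.006, 0],
    [1, 0.048, 0, -0.007, 0],
    [1, 0.055, 0, -0.008, 0],
    [1, 0.062, 0, -0.009, 0],
    [1, 0.069, 0, -0.01, 0],
    [1, 0.076, 0, -0.011, 0],
    [1, 0.082, 0, -0.012, 0],
    [1, 0.088, 0, -0.0125, 0],
    [1, 0.093, 0, -0.013, 0],
    [1, 0.098, 0, -0.014, 0],
    [1, 0.103, 0, -0.014, 0],
    [1, 0.108, 0, -0.014, 0],
    [1, 0.113, 0, -0.014, 0],
    [1, 0.118, 0, -0.014, 0],
    [1, 0.118, 0, -0.014, 0]
  ]
}}

```text
time: 7.95
tool_pos: [0.5922, 0.0624, 0.0597]
tool_rot: [-3.142, -0.0, 1.797]
contact_force: [-0.1, 0.1, 0.2]
opening: 0.0004
grip_force: 0.0
```

Run:
```python
from h import *
c=read_camera("scene"); a=c["img"][150:270,240:400]; cv2.imwrite("pics/s3.png",cv2.resize(a,(800,600),interpolation=2)[...,::-1])
s=observe();print(s["tool_pos"],s["contact_force"])
```

```text
[0.59230355 0.06218268 0.05975048] [ 0.77978738 -0.84494853  0.52350326]
```

View pics/s3.png

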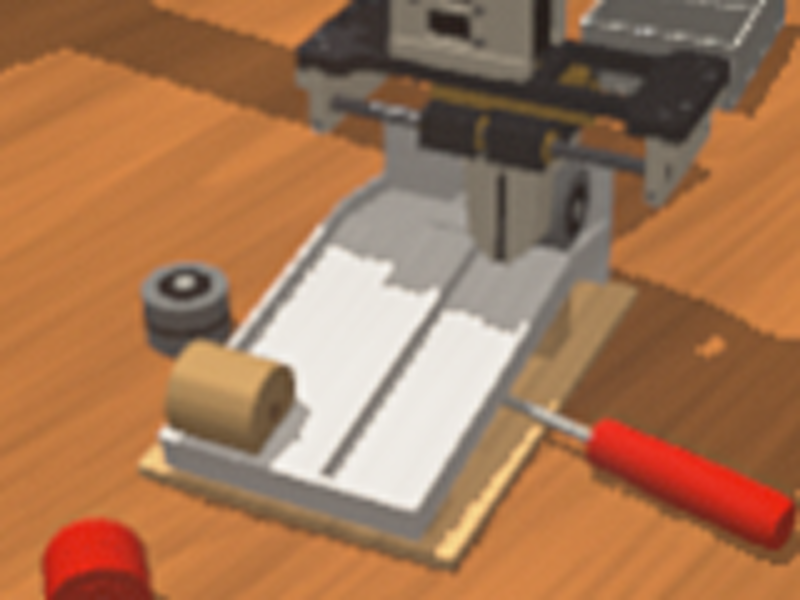

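{"op": "step_arm", "data": {
  "plan": [
    [1, -0.005, 0, -0.001, 0],
    [1, -0.015, 0, -0.003, 0],
    [1, -0.03, 0, -0.01, 0],
    [1, -0.045, 0, -0.025, 0],
    [1, -0.06, 0, -0.05, 0],
    [1, -0.07, 0, -0.08, 0],
    [1, -0.08, 0, -0.11, 0],
    [1, -0.11, 0, -0.14, 0],
    [1, -0.15, 0, -0.16, 0],
    [1, -0.2, 0, -0.17, 0],
    [1, -0.24, 0, -0.17, 0],
    [1, -0.26, 0, -0.17, 0],
    [1, -0.26, 0, -0.17, 0],
    [1, -0.26, 0, -0.17, 0]
  ]
}}

```text
time: 9.75
tool_pos: [0.6504, -0.19, 0.2298]
tool_rot: [-3.141, -0.001, 1.798]
contact_force: [-0.4, -0.4, 0.1]
opening: 0.0008
grip_force: 0.0
```

Run:
```python
from fit import *
c=read_camera("scene"); a=c["img"][150:270,240:400]; cv2.imwrite("pics/s4.png",cv2.resize(a,(800,600),interpolation=2)[...,::-1])
c=read_camera("top");P=cloud(c).reshape(-1,3); g=np.array([.5637,.0140,1.797]);q=loc(P,g)
s=(np.abs(q[:,1]+.038)<.021)&(q[:,0]>-.13)&(q[:,0]<.103)&(P[:,2]>.068)&(P[:,2]<.12)
print(q[s].min(0),q[s].max(0),P[s,2].max(),s.sum())
```

```text
[ 0.06401474 -0.05415342] [ 0.10297937 -0.02075167] 0.09004424372203317 194
```

View pics/s4.png

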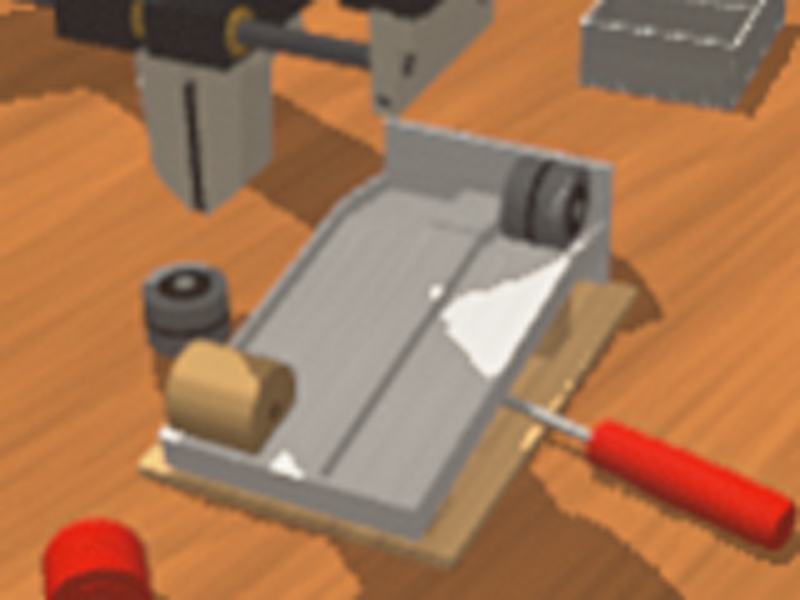

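The picture shows the wheel at about crop pixel (545,200), in the pocket against the end stop. The dowel, spare and driver haven't moved, and the hand is clear.

```bash
python3 -c "
from cell import *
print(hand_in())"
```

```text
the job is handed in; nothing more can be done
None
```

The grey wheel was pushed up its lane and over the crest, and in the last image it rests in the pocket against the end stop; the hand is clear, nothing else appears to have moved, and the job was handed in at about 10 s.

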